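Idle the pot warmer and hang up its pot

TASK

Put the pot warmer to idle: lift the steel pot out of it by its handle, which is free only in the middle there, stand it upright on the bench and let go so that you can take it again nearer one end of the handle. Turn the warmer's dial until its pointer lines up with the wide white mark on the scale, and hang the pot by the middle of its handle on the broad hook of the stand, left hanging still. Keep the pot upright throughout and do not disturb the tin, the metal sleeve or the cutter lying about.

Things in the scene. Friction and masses are not known exactly. Their poses are not given: they have to be found in the camera images.
- pot: open round steel pot, 76 mm across, 75 mm high, 0.25 kg, with a fixed upright handle of 10 mm round bar: two legs splay from the rim along +-y up to a straight level top bar along the pot's y axis (y -68 to +68 mm), axis 132 mm above the base. Starts on the warmer's hot plate. Origin: centre of its underside, z up
- pot_bar (a point): middle of the top bar of the pot's handle, on the bar's axis, 132 mm above the pot's base; y runs along the bar
- warmer: fixed grey box 230 (x) x 190 mm, top z 50 mm; dial at x=-62, y=0; hot plate, 100 mm disc, top z 56, at x=+45. Two uprights at x=+45, y=+-84, 198 mm high, carry guide rods at z 188 reaching in to y=+-40, 4 mm off each side of the pot's bar: only its middle 80 mm is free. Lift the pot 155 mm to clear all.  Origin: on the bench, centre
- dial_grip (a point): on the dial's vertical axis, z=80 mm above the bench. The dial's grip is a black upright bar 56 mm long, 14 mm thick, top z=85, bottom z=59 mm, on a 58 mm round skirt; the point's x axis points along the bar toward the pointer
- pointer (a point): tip of the dial's white pointer, 36 mm from the dial's axis, turns with the dial
- mark (a point): the wide white mark on the black scale disc round the dial (the other scale lines are thin), given at 36 mm from the dial's axis: when the dial is set, the pointer point coincides with this point. The mark's place on the scale differs from start to start and does not move by itself
- dial (a joint): angle of the dial in rad, growing anticlockwise seen from above, 0 with the pointer along the warmer's +x, stops at +-2.3; it stays where it is left
- hook_stand: fixed steel stand: base plate 150 x 130 mm, post 20 x 30 mm at x=+70 mm, and at its top one broad flat hook strap, 40 mm wide (y), reaching toward -x: underside z 194, seat z 200 mm, ending in an upturned lip at x=-30 to -24 mm, lip top z 216 mm. Origin: on the bench under the middle of the seat; y is across the hook
- hook_seat (a point): on the upper face of the hook, z=200 mm: the pot's bar lies here, along y, its axis 5 mm above. The seat is free from x=-24 (lip) to x=+80 mm; y=+-20 mm
- plate_top (a point): centre of the upper face, z=4 mm, of the flat steel work plate that lies in the middle of the bench, 360 mm (x) by 255 mm (y), 4 mm thick, fixed; the pot may stand on it or on the bare bench
- tin: round paste tin with screw lid, 63 mm across, 34 mm high, bystander; origin at the centre of its underside
- sleeve: grey metal tool sleeve standing upright, 31 mm across, 77 mm high, bystander; origin at the centre of its underside
- cutter: grey metal milling cutter with thick head lying on the bench, 101 mm long, 36 mm thick, bystander; origin on its underside

How it is judged:
By the outcome, as a careful person would: the job done as asked, in the order asked, and still so for the second after the job is handed in, with the robot touching nothing.
It also fails if it takes over 72 s, if anything falls off the work surface, if the arm or the gripper's body presses on something with over 40 N, if the wrist force passes 120 N, or if a joint passes its speed limit or range.

ROBOT

A 6-joint arm with a two-finger parallel gripper is mounted at the origin on a cart in front of the work surface, level with it; the furniture and walls round the work are solid. World frame = base frame: x ahead of the robot, y to its left, z up, the work surface at z = 0. Lengths are in m, angles in rad, forces in N, time in s.
With the tool pointing down it reaches from about 0.35 to 0.775 m from the base axis. Payload 5.5 kg.
Tool frame: the origin (TCP) lies on the centre line of the jaws, within the pads' length; the fingertips stand 11 mm ahead of it and the grasp point (between the pads) lies 8 mm behind it; z points along the fingers, y is the line along which they close (so a half turn about z gives the same grasp; the last joint's range is limited). The gripper opens to 85 mm and grips with 20 to 120 N. Pads are 22 mm wide; open, the fingers measure 114 mm over their backs; the gripper's body (76 mm by 85 mm) begins 54 mm behind the grasp point. The pads swing forward as they close: fully open they stand 13 mm farther back than shut.
Start: joints at [-1.284, 0.313, 0.046, 1.304, 0, 1.431], TCP at [0.238, -0.523, 0.242] pointing down, gripper open.
Joint ranges: [-2.76, 2.76], [-0.86, 1.69], [-1.03, 1.26], [-2.2, 2.34], [-1.47, 1.5], [-3.14, 3.14]. Speed limits (rad/s): [2.57, 2.57, 3.14, 3.14, 3.14, 3.14].

INTERFACE

Orientations are given as a unit quaternion [w, x, y, z].
In Python, from workcell import env, viewer, order, models gives the robot as it stands.
- The arm moves only by the tool drive_tool, never from a script. Its argument "series" is a list that holds one entry, the list of rows, each a list of 6 numbers: the shift along the tool's x, y, z each as a share of 120 mm, from -1 to 1, then the turn, a rotation vector about the tool's x, y, z each as a share of 180 degrees, from -1 to 1. A call has 1 to 20 rows; each row shifts and turns the commanded pose from where the row before left it, along the tool's axes as they then stand; what a row does not reach is not made up. A row lasts 1/8 s, in which the tool goes at most 62.5 mm and 10.7 degrees, less where a joint would pass 70% of its speed; a pose out of reach is approached as far as the arm can. A call with a number of a shift or a turn outside -1 to 1 is refused whole. A call with a gripper value outside its range is refused whole. "jaw" is the opening, from -1 (shut) to 1 (fully open), set as the call begins (left out, the last holds). The fingers move at their own pace and stop on an object; "grip_force" is the grip in N (left out, the last holds). Time passes only in rows, so rows that do not move let the fingers close. It gives the time, the measured TCP pose, the force, the opening and the grip force at its end, in the units of the state.
- env.get_state(): the state, without advancing time (a new reading comes with each control period).
- viewer.read_camera(name): name is "scene" or "top"; returns the picture (400x640x3 uint8, red, green, blue); there is no depth.
- viewer.camera_info(name): a dict with "intrinsics" (3x3 intrinsics, pixels), "R" (3x3) and "t" (3): a world point X has camera coordinates R X + t. Camera axes: x right, y down, z forward; pixel columns grow to the right and rows downward; lengths in m; the calibration is good to about 2 mm. A picture is of the moment at which its call begins. camera_info takes no time and is no camera call.
- order.hand_in(): hands the job in; it is judged then, once.
Trained networks look in the newest picture that a camera, given by its name, has taken for a name from the list of things; names that differ only in an ending like _2 or _b are one class to them, and where a whole thing is asked for, a point or a joint stands for the part that bears it (a point fixed in the world has none). Each returns a list of dicts, best first, with "score" (0 to 1); they miss things now and then, are a little off and sometimes report something else, mostly with a low value. They report only what shows in the picture. A call takes as long as a camera call.
- models.silhouettes(label, camera): "region" (400x640 bool, what is visible of it) and "location" ([column, row] in pixels, amid what is visible of it).
The state is a dict: "clock": time; "joint_pos": joint angles; "qvel": joint speeds; "tau": joint torques, N m; "tcp_pos": TCP position; "orientation": TCP orientation; "wrist_force": force on the tool from outside, world axes, zero at the start; "ft_torque": the same for the moment, N m; "finger_gap": finger opening in m; "grip_force": force on a finger pad.
Only numpy, scipy, OpenCV 4.12 (cv2) and the standard library are available. Lean on these libraries where they do the work, as an engineer would, in place of code of your own. Each camera call takes 0.05 s, during which the arm holds its last target. There are 200 camera calls.

## Working session

There is one attempt and no reset: what is moved stays moved. The work goes in short steps, Python scripts to look and compute and a tool call to move; the robot and the scene stay as the last step left them, time stands still between calls to the robot, and variables do not carry over. Pictures are saved under pics/ and viewed, at most 10 in all, crops included, and the job is handed in when it is done.

Besides the shell and the picture viewer there is one more tool, called after "Request:" by a JSON object that holds its "name" and its "arguments". drive_tool: Moves the arm, as the interface text tells. Its arguments: {"type":"object","properties":{"series":{"type":"array"},"jaw":{"type":"number"},"grip_force":{"type":"number"}},"required":["series"]}

```bash
ls; mkdir -p pics; python3 - <<'E'
from workcell import env, viewer, order, models
import cv2, numpy as np
for c in ("scene","top"):
    im=viewer.read_camera(c); cv2.imwrite(f"pics/{c}0.png",im[:,:,::-1])
    i=viewer.camera_info(c); print(c,np.round(i["intrinsics"],1).tolist(),np.round(i["R"],3).tolist(),np.round(i["t"],3).tolist(), np.round(-i["R"].T@i["t"],3))
print(env.get_state())
E
```

```text
pics
scene [[374.6, 0.0, 326.8], [0.0, 374.6, 196.7], [0.0, 0.0, 1.0]] [[-0.892, -0.452, 0.015], [-0.262, 0.489, -0.832], [0.368, -0.746, -0.554]] [0.446, 0.234, 0.916] [0.122 0.771 0.696]
top [[467.1, 0.0, 322.0], [0.0, 467.1, 200.7], [0.0, 0.0, 1.0]] [[-0.016, -1.0, -0.005], [-0.993, 0.017, -0.121], [0.121, 0.003, -0.993]] [0.039, 0.49, 1.381] [0.32  0.028 1.43 ]
{'clock': 0.1, 'joint_pos': array([-1.28361529e+00,  3.13934553e-01,  4.50822078e-02,  1.30359383e+00,
        8.41600672e-06,  1.43123092e+00]), 'qvel': array([ 0.00135663, -0.00244279,  0.00180854, -0.00026569, -0.0005611 ,
        0.00030978]), 'tau': array([ 2.10225051e-03, -4.81728208e+01,  2.99243206e+01,  1.28198782e-02,
       -2.11491379e-04, -1.41360314e-05]), 'tcp_pos': array([ 0.23788492, -0.52300183,  0.24148851]), 'orientation': array([-8.22985818e-04,  9.77321839e-01,  2.11757747e-01, -5.66338383e-05]), 'wrist_force': array([-0.39249882, -0.0130733 ,  0.64670329]), 'ft_torque': array([-0.00270366, -0.02917027, -0.02227294]), 'grip_force': 0.0, 'finger_gap': 0.08502009413086668}
```

View pics/scene0.png

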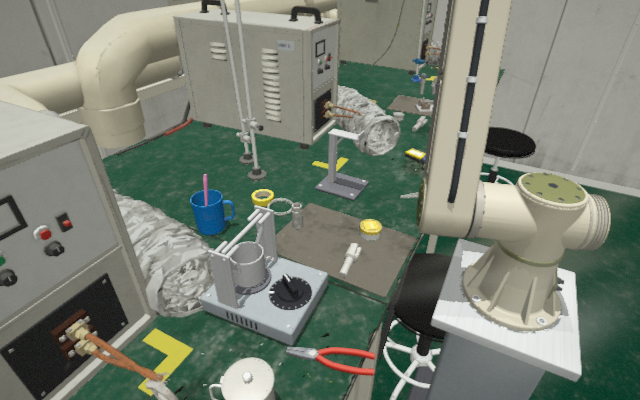

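View pics/top0.png

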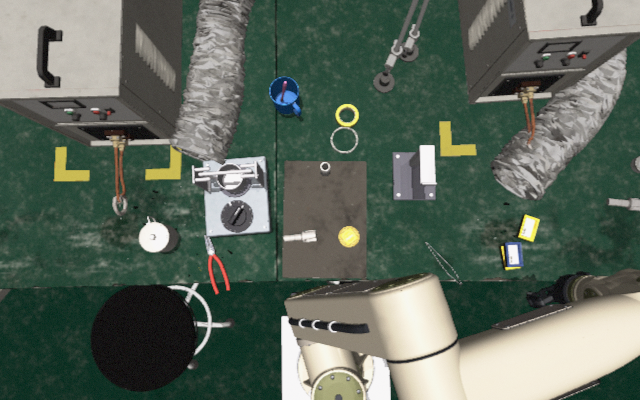

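The scene view shows the warmer around (270,290) with the pot and dial, and the stand at (342,165). In the top view the warmer is at (237,196), the hook at (425,165), and the tin, sleeve and cutter lie on the work plate. Next I'll zoom in and run the networks.

```bash
cat > h.py <<'E'
from workcell import env, viewer, order, models
import cv2, numpy as np
def P(c,X):
    i=viewer.camera_info(c); X=np.atleast_2d(X); q=X@i["R"].T+i["t"]; q=q@i["intrinsics"].T; return q[:,:2]/q[:,2:]
def onz(c,uv,z):
    i=viewer.camera_info(c); C=-i["R"].T@i["t"]; d=i["R"].T@np.linalg.solve(i["intrinsics"],[uv[0],uv[1],1]); return C+d*(z-C[2])/d[2]
def crop(im,x0,y0,w,h,s):
    return cv2.resize(im[y0:y0+h,x0:x0+w],None,fx=s,fy=s,interpolation=cv2.INTER_CUBIC)
E
python3 - <<'E'
from h import *
t=viewer.read_camera("top");s=viewer.read_camera("scene")
a=crop(t,190,150,100,100,4);b=crop(s,190,190,160,160,2.5);c=crop(t,385,140,66,66,3);c2=crop(s,305,115,80,90,2.5)
W=np.zeros((600,800,3),np.uint8);W[:400,:400]=a;W[:400,400:]=b;W[400:598,:198]=c;W[400:600,400:600]=c2[:200]
cv2.imwrite("pics/crop1.png",W[:,:,::-1])
for l in("pot","warmer","dial_grip","hook_stand","tin","sleeve","cutter","pointer","mark","plate_top"):
  for cam in("top","scene"):
    try:
      for d in models.silhouettes(l,cam)[:2]:
        m=d["region"].astype(np.uint8);(cx,cy),(w,h),an=cv2.minAreaRect(cv2.findNonZero(m))
        print(l,cam,round(d["score"],2),np.round(d["location"],1),m.sum(),"rect",np.round([cx,cy,w,h,an],1))
        cv2.imwrite(f"pics/m_{l}_{cam}.png",m*255) if d["score"]>.5 else 0
    except Exception as e: print(l,cam,e)
E
```

```text
pot top 0.9 [233.4 176.7] 737 rect [224.9 173.2  45.6  28.2  26.6]
pot scene 0.84 [250.2 261.8] 1595 rect [242.8 249.8  72.8  41.7  88.5]
warmer top 0.95 [237.2 201.4] 4350 rect [231.5 196.3  76.8  76.9  86. ]
warmer scene 0.91 [271. 293.] 7801 rect [263.2 274.1 119.8 121.1  29.7]
dial_grip top 0.58 [233.  215.9] 342 rect [235. 216.  20.  20.  90.]
dial_grip scene 0.82 [289.2 289. ] 507 rect [288.4 290.1  26.3  24.1  33.7]
hook_stand top 0.58 [410.3 175. ] 2157 rect [413.5 172.   54.   43.   90. ]
hook_stand top 0.51 [227.  177.7] 833 rect [225.5 172.6  45.5  30.5  29.7]
hook_stand scene 0.78 [338.8 178.4] 1488 rect [347.1 162.7  49.6  69.2  13.5]
hook_stand scene 0.32 [247.  258.6] 1659 rect [242.3 250.3  73.6  42.7  88.5]
tin top 0.69 [347.2 235.4] 361 rect [348. 236.  20.  20.  90.]
tin scene 0.88 [367.9 230. ] 415 rect [369.5 229.5  21.   21.   90. ]
tin scene 0.6 [340.7 180.8] 1565 rect [346.7 162.3  50.8  70.1  13.8]
sleeve top 0.47 [327.7 171.9] 142 rect [325.5 169.   11.   14.    0. ]
sleeve scene 0.66 [298.8 214.9] 245 rect [296.  215.5  25.   10.   90. ]
sleeve scene 0.38 [
[... 167 characters left out ...]
347.5 259.2  12.   34.8  31.8]
pointer top 0.56 [232.9 212.7] 310 rect [235.5 215.5  19.   19.   90. ]
pointer scene 0.8 [285.8 288.8] 520 rect [288.1 289.7  27.7  23.4  37.9]
mark top 0.86 [244.7 209.3] 473 rect [236.  215.5  31.   30.   90. ]
mark top 0.31 [234.6 219.5] 284 rect [235.6 215.7  17.9  18.3  63.4]
mark scene 0.77 [290.5 300.2] 625 rect [289.9 293.8  31.7  42.2  80. ]
mark scene 0.61 [248.3 259.3] 1579 rect [242.7 250.   72.6  41.5  87.6]
plate_top top it knows: cutter, dial, dial_grip, hook_seat, hook_stand, mark, pointer, pot, pot_bar, sleeve, tin, warmer
plate_top scene it knows: cutter, dial, dial_grip, hook_seat, hook_stand, mark, pointer, pot, pot_bar, sleeve, tin, warmer
```

View pics/crop1.png

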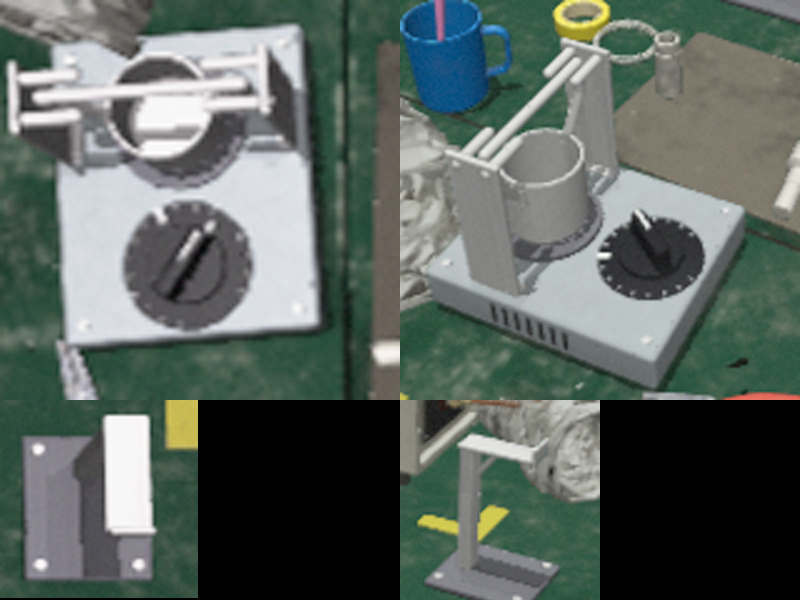

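The crop shows the warmer's box corners in top pixels around (265.5,156), (271,232) and (207,237). The dial centre is near (237,216), the pointer aims at (243,206), and the wide mark is at (230,204). The strap covers (420..436, 145..183), with its lip toward the robot. Next I'll fit poses from both cameras.

```bash
cat > fit.py <<'E'
from h import *
from scipy.optimize import least_squares as LS
def T(p,X):
    c,s=np.cos(p[2]),np.sin(p[2]);X=np.array(X,float);return np.c_[p[0]+c*X[:,0]-s*X[:,1],p[1]+s*X[:,0]+c*X[:,1],X[:,2]]
def fit(top,sc,p0):
    f=lambda p:np.r_[(P("top",T(p,[a for a,_ in top]))-[b for _,b in top]).ravel(),(P("scene",T(p,[a for a,_ in sc]))-[b for _,b in sc]).ravel()]
    r=LS(f,p0,loss="soft_l1");print(np.round(r.x,4),"res",np.round(r.fun.reshape(-1,2),1).tolist());return r.x
E
python3 - <<'E'
from fit import *
C=lambda x,y:(190+x/4-.4,150+y/4-.4); S=lambda x,y:(190+(x-400)/2.5-.3,190+y/2.5-.3)
top=[((.115,-.095,.05),C(303,25)),((-.115,-.095,.05),C(323,328)),((-.115,.095,.05),C(67,347)),((-.062,0,.052),C(188,264))]
sc=[((.115,-.095,.05),(0,0)),((-.115,-.095,.05),S(745,207)),((-.115,.095,.05),S(657,363)),((.115,.095,.05),S(428,268)),((-.062,0,.052),S(651,258))]
w=fit(top,sc[1:],[.4,.27,0])
for n,t,s in(("pointer",C(211,226),S(637,212)),("mark",C(160,215),S(604,256))):
  for z in(.05,.055,.06,.065,.085):
    for c,uv in(("top",t),("scene",s)):
      X=onz(c,uv,z);d=T(w,[(-.062,0,z)])[0];v=X-d;print(n,c,z,"ang(rel warmer)",round(np.arctan2(v[1],v[0])-w[2],3),"r",round(np.hypot(*v[:2]),4))
# pot bar ends, top & scene
print("bar pred top",P("top",T(w,[(.045,.068,.188),(.045,-.068,.188)])),C(38,97),C(245,85))
print("bar pred scene",P("scene",T(w,[(.045,.068,.188),(.045,-.068,.188)])),S(480,165),S(583,62))
H=lambda x,y:(385+x/3-.3,140+(y-400)/3-.3); G=lambda x,y:(305+(x-400)/2.5-.3,115+(y-400)/2.5-.3)
top=[((.085,.02,.2),H(105,416)),((.085,-.02,.2),H(150,416)),((-.03,.02,.216),H(105,530)),((-.03,-.02,.216),H(154,530))]
h=fit(top,[((-.03,.02,.216),G(533,462))],[.45,-.28,0])
print(np.round(P("scene",T(h,[(.085,.02,.2),(-.03,.02,.2),(-.03,-.02,.216)])),1),G(460,443),G(525,460),G(548,440))
for n,uv,z in(("tin",(347.5,236),.034),("sleeve",(325.5,167),.077),("cutter",(299.5,235.5),.03)):print(n,onz("top",uv,z))
E
```

```text
[0.5078 0.2885 0.0561] res [[-0.2, -0.3], [-0.7, 0.1], [-0.9, 0.0], [-0.1, 0.5], [1.9, -0.7], [-0.4, -0.8], [-1.3, 0.3], [1.0, -1.0]]
pointer top 0.05 ang(rel warmer) -0.569 r 0.0342
pointer scene 0.05 ang(rel warmer) -0.809 r 0.0589
pointer top 0.055 ang(rel warmer) -0.599 r 0.0342
pointer scene 0.055 ang(rel warmer) -0.79 r 0.054
pointer top 0.06 ang(rel warmer) -0.629 r 0.0342
pointer scene 0.06 ang(rel warmer) -0.767 r 0.0492
pointer top 0.065 ang(rel warmer) -0.66 r 0.0342
pointer scene 0.065 ang(rel warmer) -0.739 r 0.0444
pointer top 0.085 ang(rel warmer) -0.78 r 0.0346
pointer scene 0.085 ang(rel warmer) -0.527 r 0.0259
mark top 0.05 ang(rel warmer) 0.446 r 0.0442
mark scene 0.05 ang(rel warmer) 0.398 r 0.0446
mark top 0.055 ang(rel warmer) 0.432 r 0.0432
mark scene 0.055 ang(rel warmer) 0.5 r 0.0439
mark top 0.06 ang(rel warmer) 0.417 r 0.0422
mark scene 0.06 ang(rel warmer) 0.605 r 0.0436
mark top 0.065 ang(rel warmer) 0.402 r 0.0412
mark scene 0.065 ang(rel warmer) 0.709 r 0.0439
mark top 0.085 ang(rel warmer) 0.333 r 0.0373
mark scene 0.085 ang(rel warmer) 1.089 r 0.0492
bar pred top [[200.03972875 174.15906347]
 [250.27948458 170.52780966]] (199.1, 173.85) (250.85, 170.85)
bar pred scene [[224.88347705 251.50854087]
 [261.39511526 214.67715238]] (221.7, 255.7) (262.9, 214.5)
[ 0.5369 -0.2492 -0.0702] res [[0.1, -2.5], [-0.0, -1.8], [0.1, 0.7], [-1.0, 1.5], [0.9, -4.5]]
[[326.7 131.5]
 [358.5 139.8]
 [364.5 130.5]] (328.7, 131.89999999999998) (354.7, 138.7) (363.9, 130.7)
tin [ 0.38255345 -0.04325761  0.034     ]
sleeve [0.58447364 0.01903982 0.077     ]
cutter [0.38659885 0.100164   0.03      ]
```

```bash
cat > go.py <<'E'
from h import *
from scipy.spatial.transform import Rotation as Ro
def to(pos,psi_deg):
    "needed tool-frame shift/turn (turn applied last) from the measured pose"
    s=env.get_state();q=s["orientation"];R=Ro.from_quat([*q[1:],q[0]])
    Rt=Ro.from_euler("z",psi_deg,degrees=True)*Ro.from_euler("x",180,degrees=True)
    d=R.inv().apply(np.array(pos)-s["tcp_pos"])/.12; dt=Rt.inv().apply(np.array(pos)-s["tcp_pos"])/.12; r=(R.inv()*Rt).as_rotvec()/np.pi
    print("t",round(s["clock"],2),"shift",np.round(d,3),"after-turn shift",np.round(dt,3),"turn",np.round(r,4),"rows",np.linalg.norm(d)*.12/.0625,np.linalg.norm(r)*180/10.7)
E
python3 -c "
from go import *
to([.238,-.523,.33],93.2)
to([.5527,.291,.33],93.2)"
```

```text
t 1.1 shift [ 0.001 -0.004 -0.731] after-turn shift [ 0.004 -0.    -0.731] turn [ 0.      0.     -0.3819] rows 1.403163053214023 6.4247672005045136
t 1.1 shift [ 5.197 -5.093 -0.731] after-turn shift [ 6.63   2.997 -0.731] turn [ 0.      0.     -0.3819] rows 14.04042878599368 6.4247672005045136
```

Request:
{"name": "drive_tool", "arguments": {"series": [[[0,0,-0.092,0,0,-0.0478],[0,0,-0.092,0,0,-0.0478],[0,0,-0.092,0,0,-0.0478],[0,0,-0.092,0,0,-0.0478],[0,0,-0.092,0,0,-0.0478],[0,0,-0.092,0,0,-0.0478],[0,0,-0.092,0,0,-0.0478],[0,0,-0.092,0,0,-0.0478]]], "jaw": 1}}

```text
clock: 2.1
tcp_pos: [0.238, -0.5234, 0.331]
orientation: [0.0, 0.685, 0.729, -0.0]
wrist_force: [0.1, -0.1, 0.1]
finger_gap: 0.085
grip_force: 0.0
```

```bash
python3 -c "
from go import *
to([.5527,.291,.33],93.2)"
```

```text
t 2.1 shift [6.611 3.04  0.008] after-turn shift [6.63  2.997 0.009] turn [0.     0.     0.0021] rows 13.9697913796656 0.03450307763841704
```

Request:
{"name": "drive_tool", "arguments": {"series": [[[0.413,0.19,0,0,0,0],[0.413,0.19,0,0,0,0],[0.413,0.19,0,0,0,0],[0.413,0.19,0,0,0,0],[0.413,0.19,0,0,0,0],[0.413,0.19,0,0,0,0],[0.413,0.19,0,0,0,0],[0.413,0.19,0,0,0,0],[0.413,0.19,0,0,0,0],[0.413,0.19,0,0,0,0],[0.413,0.19,0,0,0,0],[0.413,0.19,0,0,0,0],[0.413,0.19,0,0,0,0],[0.413,0.19,0,0,0,0],[0.413,0.19,0,0,0,0],[0.413,0.19,0,0,0,0.002]]]}}

```text
clock: 4.1
tcp_pos: [0.5573, 0.2909, 0.3307]
orientation: [0.0, 0.689, 0.725, 0.0]
wrist_force: [1.2, 0.1, 0.5]
finger_gap: 0.0853
grip_force: 0.0
```

```bash
python3 - <<'E'
from go import *
to([.5527,.291,.182],93.2)
t=viewer.read_camera("top");s=viewer.read_camera("scene")
W=np.zeros((400,800,3),np.uint8);W[:,400:]=crop(s,190,180,160,160,2.5);W[:,:400]=crop(s,305,115,100,100,4)
cv2.imwrite("pics/c2.png",W[:,:,::-1])
cv2.imwrite("pics/c2t.png",np.hstack([crop(t,380,125,80,80,5),crop(t,190,150,100,100,4)])[:,:,::-1])
E
```

```text
t 4.1 shift [ 0.003 -0.039  1.239] after-turn shift [ 0.003 -0.038  1.239] turn [ 0.0002  0.     -0.0015] rows 2.37984957491961 0.025942269039894564
```

View pics/c2.png

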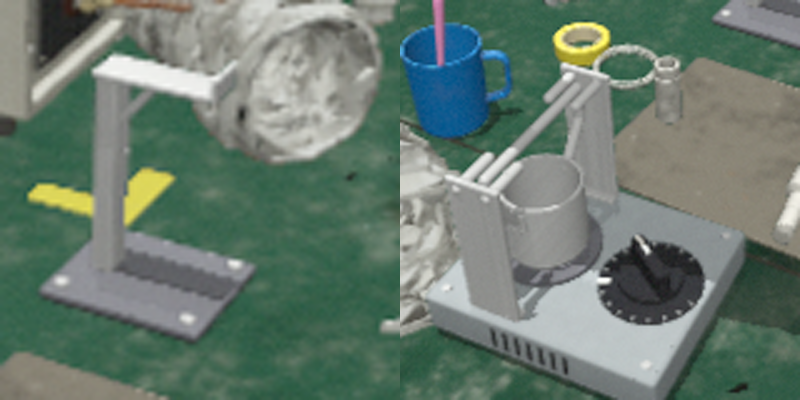

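View pics/c2t.png

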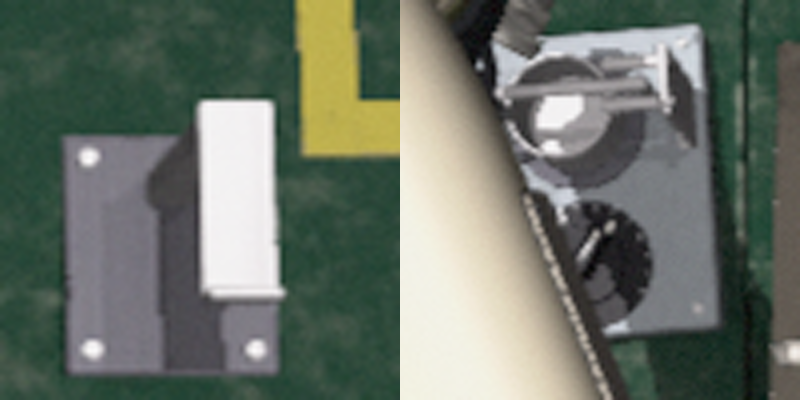

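The scene crop shows the stand's strap from (95,72) to (208,97) with an upturned lip at (212..237, 62..100), with the pot undisturbed. In the top crop the strap corners are (198,100) and (274,100), and the lip edge is (203,297)-(285,293). The stand's yaw is close to 0.

```bash
python3 - <<'E'
from fit import *
C=lambda x,y:(380+x/5-.4,125+y/5-.4); S=lambda x,y:(305+x/4-.4,115+y/4-.4)
for xe in(.08,.085):
  top=[((xe,.02,.2),C(198,100)),((xe,-.02,.2),C(274,100)),((-.03,.02,.216),C(202,297)),((-.03,-.02,.216),C(285,293))]
  h=fit(top,[((xe,.02,.2),S(94,70)),((xe,-.02,.2),S(113,56)),((-.03,.02,.216),S(213,81)),((-.03,-.02,.216),S(237,61))],[.52,-.25,0])
for n,X in(("base?",None),):
  for uv in(C(63,137),C(68,375),C(278,373)):print(onz("top",uv,.006))
E
```

```text
[ 0.5382 -0.2503 -0.0348] res [[-0.1, -0.5], [-0.4, -0.3], [0.6, -0.5], [-0.7, 0.6], [-0.6, -0.1], [0.5, -0.9], [1.0, -0.2], [0.4, 0.3]]
[ 0.536  -0.2501 -0.0436] res [[0.1, -1.6], [-0.2, -1.2], [0.4, 0.3], [-0.9, 1.5], [-1.3, -0.4], [-0.1, -1.1], [1.6, 0.0], [1.0, 0.5]]
[ 0.64217628 -0.18958612  0.006     ]
[ 0.49304562 -0.1875197   0.006     ]
[ 0.49210863 -0.31639329  0.006     ]
```

Request:
{"name": "drive_tool", "arguments": {"series": [[[0.003,-0.039,0.1,0,0,-0.001],[0,0,0.2,0,0,0],[0,0,0.2,0,0,0],[0,0,0.2,0,0,0],[0,0,0.2,0,0,0],[0,0,0.2,0,0,0],[0,0,0.15,0,0,0]]]}}

```text
clock: 5.08
tcp_pos: [0.5515, 0.2883, 0.1796]
orientation: [-0.0, 0.688, 0.726, -0.001]
wrist_force: [0.1, 0.4, -0.1]
finger_gap: 0.0853
grip_force: 0.0
```

Request:
{"name": "drive_tool", "arguments": {"series": [[[0,0,0,0,0,0],[0,0,0,0,0,0],[0,0,0,0,0,0],[0,0,0,0,0,0],[0,0,0,0,0,0],[0,0,0,0,0,0],[0,0,0,0,0,0],[0,0,0,0,0,0],[0,0,0,0,0,0],[0,0,0,0,0,0]]], "jaw": -1, "grip_force": 100}}

```text
clock: 6.32
tcp_pos: [0.5529, 0.2894, 0.1816]
orientation: [0.001, 0.688, 0.726, 0.001]
wrist_force: [1.0, -0.5, 5.4]
finger_gap: 0.0067
grip_force: 98.0
```

Request:
{"name": "drive_tool", "arguments": {"series": [[[0,0,-0.05,0,0,0],[0,0,-0.1,0,0,0],[0,0,-0.1,0,0,0],[0,0,0,0,0,0],[0,0,0,0,0,0]]]}}

```text
clock: 6.95
tcp_pos: [0.552, 0.2892, 0.2105]
orientation: [0.0, 0.688, 0.726, -0.0]
wrist_force: [-0.3, 0.2, -3.7]
finger_gap: 0.007
grip_force: 97.8
```

```bash
python3 - <<'E'
from go import *
print(env.get_state()["wrist_force"],env.get_state()["finger_gap"])
s=viewer.read_camera("scene")
cv2.imwrite("pics/c3.png",crop(s,190,130,200,200,3)[:,:,::-1])
E
```

```text
[-0.27755936  0.24826501 -3.70889267] 0.006972467625710717
```

View pics/c3.png

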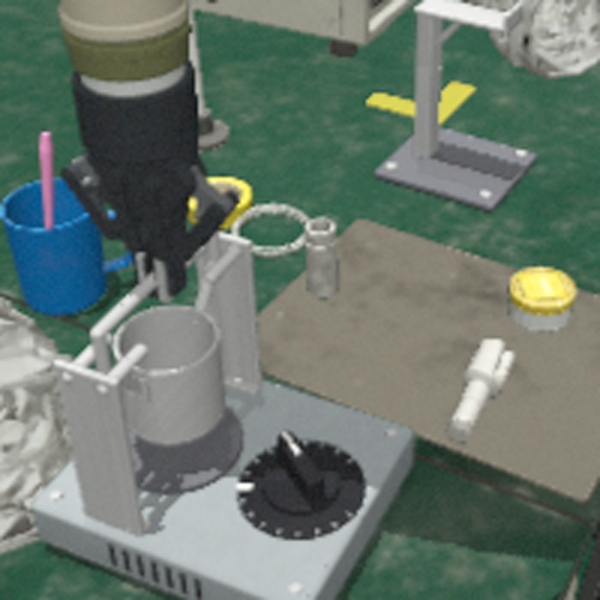

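The scene crop shows the pot gripped at mid-bar and lifted off the plate, upright between the guides. I'll carry on lifting.

Request:
{"name": "drive_tool", "arguments": {"series": [[[0,0,-0.1,0,0,0],[0,0,-0.19,0,0,0],[0,0,-0.19,0,0,0],[0,0,-0.19,0,0,0],[0,0,-0.19,0,0,0],[0,0,-0.19,0,0,0],[0,0,-0.1,0,0,0],[0,0,0,0,0,0]]]}}

```text
clock: 8.0
tcp_pos: [0.5525, 0.2894, 0.3495]
orientation: [0.0, 0.688, 0.726, 0.001]
wrist_force: [0.1, -0.2, -2.1]
finger_gap: 0.0068
grip_force: 97.9
```

```bash
python3 -c "
from go import *
to([.482,-.008,.345],89.3)"
```

```text
t 8.0 shift [-2.443 -0.721  0.035] after-turn shift [-2.485 -0.557  0.038] turn [ 0.0006 -0.0002  0.0211] rows 4.890372879886384 0.35562644547546557
```

Request:
{"name": "drive_tool", "arguments": {"series": [[[-0.1,-0.026,0,0,0,0.002],[-0.22,-0.057,0,0,0,0.002],[-0.3,-0.078,0,0,0,0.002],[-0.3,-0.078,0,0,0,0.002],[-0.3,-0.078,0,0,0,0.002],[-0.3,-0.078,0,0,0,0.002],[-0.3,-0.078,0,0,0,0.002],[-0.3,-0.078,0,0,0,0.002],[-0.22,-0.057,0,0,0,0.002],[-0.12,-0.031,0,0,0,0.002],[0,0,0,0,0,0.001],[0,0,0,0,0,0]]]}}

```text
clock: 9.5
tcp_pos: [0.483, -0.0072, 0.3484]
orientation: [-0.0, 0.711, 0.703, 0.0]
wrist_force: [-0.2, 0.6, -3.1]
finger_gap: 0.0067
grip_force: 97.8
```

```bash
python3 -c "
from go import *
to([.482,-.008,.133],89.3)"
```

```text
t 9.5 shift [-0.007 -0.008  1.795] after-turn shift [-0.006 -0.009  1.795] turn [-0.     -0.0001  0.0003] rows 3.4468228109827703 0.005220259963740407
```

Request:
{"name": "drive_tool", "arguments": {"series": [[[0,0,0.1,0,0,0],[0,0,0.2,0,0,0],[0,0,0.25,0,0,0],[0,0,0.25,0,0,0],[0,0,0.25,0,0,0],[0,0,0.25,0,0,0],[0,0,0.2,0,0,0],[0,0,0.13,0,0,0],[0,0,0.09,0,0,0],[0,0,0.05,0,0,0],[0,0,0.02,0,0,0],[0,0,0,0,0,0],[0,0,0,0,0,0]]]}}

```text
clock: 11.12
tcp_pos: [0.4834, -0.0079, 0.1343]
orientation: [0.0, 0.711, 0.703, 0.0]
wrist_force: [-0.2, 0.3, -3.1]
finger_gap: 0.0067
grip_force: 97.8
```

Now 1 mm steps down to contact.

Request:
{"name": "drive_tool", "arguments": {"series": [[[0,0,0.012,0,0,0],[0,0,0.012,0,0,0],[0,0,0.008,0,0,0],[0,0,0,0,0,0],[0,0,0,0,0,0]]]}}

```text
clock: 11.75
tcp_pos: [0.483, -0.0078, 0.13]
orientation: [0.0, 0.711, 0.703, -0.0]
wrist_force: [0.2, 0.1, -3.7]
finger_gap: 0.0066
grip_force: 97.8
```

Request:
{"name": "drive_tool", "arguments": {"series": [[[0,0,0.006,0,0,0],[0,0,0.006,0,0,0],[0,0,0,0,0,0],[0,0,0,0,0,0]]]}}

```text
clock: 12.25
tcp_pos: [0.484, -0.008, 0.1293]
orientation: [0.001, 0.711, 0.703, 0.001]
wrist_force: [0.8, -0.5, 4.8]
finger_gap: 0.0066
grip_force: 98.7
```

Contact: the force went from −3.7 to +4.8 N. I'll release and rise.

Request:
{"name": "drive_tool", "arguments": {"series": [[[0,0,0,0,0,0],[0,0,0,0,0,0],[0,0,0,0,0,0],[0,0,0,0,0,0],[0,0,0,0,0,0],[0,0,0,0,0,0],[0,0,0,0,0,0],[0,0,0,0,0,0],[0,0,-0.1,0,0,0],[0,0,-0.25,0,0,0],[0,0,-0.3,0,0,0],[0,0,-0.3,0,0,0],[0,0,-0.3,0,0,0],[0,0,-0.2,0,0,0],[0,0,0,0,0,0]]], "jaw": 1, "grip_force": 40}}

```text
clock: 14.12
tcp_pos: [0.4841, -0.008, 0.3051]
orientation: [0.002, 0.711, 0.703, 0.001]
wrist_force: [-0.2, 0.2, 0.8]
finger_gap: 0.0855
grip_force: 0.0
```

```bash
python3 - <<'E'
from go import *
s=viewer.read_camera("scene");t=viewer.read_camera("top")
cv2.imwrite("pics/c4.png",np.hstack([crop(s,230,160,133,133,3)[:400,:400],crop(t,200,170,100,100,4)])[:399,:,::-1] if 0 else np.hstack([cv2.resize(crop(s,220,160,150,150,2.6667),(400,400)),crop(t,190,150,100,100,4)])[:,:,::-1])
to([.446,.285,.3],140)
E
```

```text
t 14.22 shift [ 2.436 -0.337  0.02 ] after-turn shift [1.804 1.671 0.02 ] turn [ 1.000e-04  1.000e-04 -2.815e-01] rows 4.721766773663709 4.7358623123031265
```

View pics/c4.png

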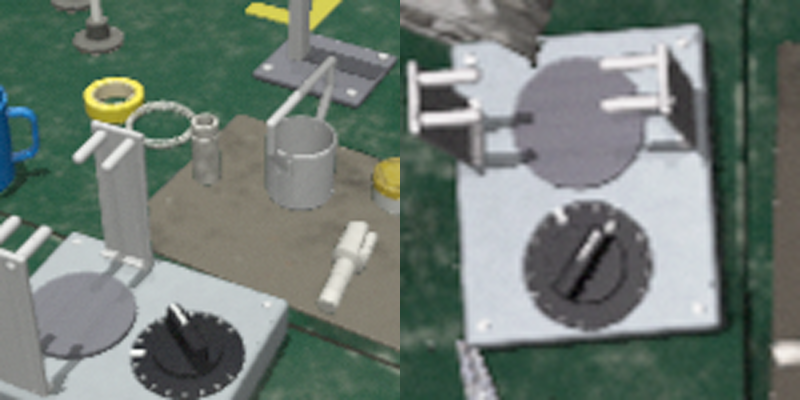

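The left half shows the pot standing upright on the plate. In the right half the dial is fully in view, with the pointer at (604,232) and the mark at (560,214). I'll measure both from their bright pixels.

```bash
cat > dial.py <<'E'
from fit import *
w=np.array([.5078,.2885,.0561])
def run(thr=120):
  for c in("top","scene"):
    g=viewer.read_camera(c).astype(int).min(2)
    # refine disc centre
    d0=T(w,[(-.062,0,.052)])[0]
    v,u=np.mgrid[0:400,0:640]
    ctr=P(c,d0)[0]; sel=np.argwhere((np.hypot(u-ctr[0],v-ctr[1])<26)&(g>thr))
    for z in (.0525,.0855):
      print(c,z)
      d=T(w,[(-.062,0,z)])[0];L=[]
      for r,cc in sel:
        X=onz(c,(cc,r),z)-d;rr=np.hypot(*X[:2]);a=(np.arctan2(X[1],X[0])-w[2]+np.pi)%(2*np.pi)-np.pi
        if rr<.047:L.append((round(a,2),round(rr*1e3),g[r,cc]))
      L.sort();print(" ".join(f"{a}/{r}/{b}" for a,r,b in L if -1.3<a<.9))
if __name__=="__main__":run()
E
python3 dial.py
```

```text
top 0.0525
-1.15/45/135 -1.12/42/138 -1.09/46/124 -1.06/44/131 -0.63/35/157 -0.6/31/174 -0.58/38/140 -0.55/34/209 -0.51/30/157 -0.51/37/158 -0.48/46/130 -0.47/33/160 -0.39/22/146 -0.35/25/185 -0.29/19/162 -0.26/22/188 -0.23/25/191 -0.21/46/126 -0.17/12/149 -0.15/15/191 -0.15/45/125 -0.13/18/167 -0.12/21/146 0.05/15/179 0.07/12/190 0.11/9/172 0.11/46/125 0.18/47/140 0.3/13/147 0.37/40/181 0.38/47/194 0.39/10/173 0.4/37/140 0.4/44/207 0.44/41/225 0.46/46/225 0.47/39/180 0.5/43/180 0.53/40/141 0.56/8/149 0.8/10/122
top 0.0855
-1.24/46/138 -1.18/47/131 -0.82/36/157 -0.81/32/174 -0.76/38/140 -0.75/12/149 -0.75/34/209 -0.74/30/157 -0.71/8/172 -0.7/22/146 -0.7/36/158 -0.69/47/134 -0.68/32/160 -0.67/18/162 -0.64/45/130 -0.63/24/185 -0.62/14/191 -0.59/20/188 -0.55/4/149 -0.55/46/125 -0.53/10/190 -0.52/17/167 -0.52/23/191 -0.46/19/146 -0.42/13/179 -0.41/47/136 -0.37/43/126 -0.35/46/133 -0.33/6/173 -0.3/42/125 -0.28/45/128 -0.24/9/147 -0.22/45/131 -0.16/44/132 -0.09/44/135 -0.02/41/125 -0.02/44/134 0.04/44/159 0.05/41/140 0.11/45/197 0.17/45/205 0.18/43/144 0.23/46/205 0.24/34/181 0.25/43/189 0
[... 3266 characters left out ...]
/186 0.14/25/142 0.14/46/142 0.15/4/137 0.15/36/195 0.17/27/177 0.17/39/196 0.18/41/196 0.19/29/169 0.19/43/192 0.2/31/196 0.2/45/169 0.22/33/196 0.23/35/194 0.24/38/195 0.25/6/154 0.25/40/195 0.26/24/135 0.26/42/195 0.27/26/135 0.27/44/176 0.3/30/170 0.31/33/194 0.31/35/196 0.32/37/195 0.33/39/196 0.33/41/196 0.34/43/180 0.4/32/136 0.4/34/170 0.4/36/195 0.4/39/197 0.4/41/197 0.4/43/194 0.41/45/168 0.47/43/195 0.47/45/177 0.48/34/136 0.48/36/189 0.48/38/195 0.48/40/196 0.53/47/157 0.54/43/195 0.54/45/188 0.55/38/169 0.55/40/193 0.56/36/146 0.57/34/164 0.59/47/181 0.6/45/194 0.61/43/194 0.62/41/169 0.67/45/196 0.68/43/170 0.73/46/196 0.74/43/140 0.79/46/169 0.81/44/155 0.83/42/168 0.85/47/125
```

Request:
{"name": "drive_tool", "arguments": {"series": [[[0.15,-0.021,0,0,0,0],[0.3,-0.041,0,0,0,0],[0.36,-0.05,0,0,0,0],[0.36,-0.05,0,0,0,0],[0.36,-0.05,0,0,0,0],[0.36,-0.05,0,0,0,0],[0.36,-0.05,0,0,0,0],[0.186,-0.025,0,0,0,0],[0,0,0.12,0,0,-0.0496],[0,0,0.12,0,0,-0.0496],[0,0,0.12,0,0,-0.0496],[0,0,0.12,0,0,-0.0496],[0,0,0.12,0,0,-0.0496],[0,0,0.12,0,0,-0.0496],[0,0,0.12,0,0,-0.0496],[0,0,0,0,0,0]]]}}

```text
clock: 16.32
tcp_pos: [0.4442, 0.2852, 0.2001]
orientation: [-0.002, 0.244, 0.97, -0.001]
wrist_force: [-0.5, 0.6, 0.4]
finger_gap: 0.0855
grip_force: 0.0
```

```bash
python3 -c "
from go import *
to([.446,.285,.074],151.7)"
```

```text
t 16.32 shift [-0.017  0.009  1.05 ] after-turn shift [-0.014  0.006  1.051] turn [-0.0009 -0.0008  0.0004] rows 2.017242320649036 0.02148478392323216
```

Request:
{"name": "drive_tool", "arguments": {"series": [[[-0.016,0.008,0.1,0,0,0],[0,0,0.25,0,0,0],[0,0,0.25,0,0,0],[0,0,0.2,0,0,0],[0,0,0.13,0,0,0],[0,0,0.07,0,0,0],[0,0,0.05,0,0,0],[0,0,0,0,0,0]]]}}

```text
clock: 17.32
tcp_pos: [0.4484, 0.285, 0.0758]
orientation: [0.0, 0.244, 0.97, 0.0]
wrist_force: [-0.5, 0.0, -0.2]
finger_gap: 0.0861
grip_force: 0.0
```

Request:
{"name": "drive_tool", "arguments": {"series": [[[0,0,0,0,0,0],[0,0,0,0,0,0],[0,0,0,0,0,0],[0,0,0,0,0,0],[0,0,0,0,0,0],[0,0,0,0,0,0],[0,0,0,0,0,0],[0,0,0,0,0,0],[0,0,0,0,0,0],[0,0,0,0,0,0]]], "jaw": -1, "grip_force": 40}}

```text
clock: 18.58
tcp_pos: [0.4481, 0.2846, 0.076]
orientation: [0.0, 0.244, 0.97, -0.0]
wrist_force: [-1.3, -2.6, 5.3]
finger_gap: 0.0129
grip_force: 42.4
```

```bash
python3 -c "
from go import *
s=env.get_state();print(s['wrist_force'],s['ft_torque'],s['finger_gap'])
to([.446,.285,.074],207.8)"
```

```text
[-1.34043704 -2.57487611  5.34934473] [-0.52115878  0.32374815 -0.03387043] 0.012909742397361333
t 18.57 shift [ 0.017 -0.006  0.016] after-turn shift [0.014 0.011 0.016] turn [-2.00e-04  0.00e+00 -3.11e-01] rows 0.04684038125826371 5.23246225035814
```

Request:
{"name": "drive_tool", "arguments": {"series": [[[0.007,0,0,0,0,0],[0.007,0,0,0,0,-0.018],[0,0,0,0,0,-0.033],[0,0,0,0,0,-0.033],[0,0,0,0,0,-0.033],[0,0,0,0,0,-0.033],[0,0,0,0,0,-0.033],[0,0,0,0,0,-0.033],[0,0,0,0,0,-0.033],[0,0,0,0,0,-0.033],[0,0,0,0,0,-0.029],[0,0,0,0,0,0],[0,0,0,0,0,0]]]}}

```text
clock: 20.2
tcp_pos: [0.4481, 0.2859, 0.076]
orientation: [0.001, -0.239, 0.971, -0.0]
wrist_force: [5.6, -0.9, 1.6]
finger_gap: 0.0129
grip_force: 41.7
```

Request:
{"name": "drive_tool", "arguments": {"series": [[[0,0,0,0,0,0],[0,0,0,0,0,0],[0,0,0,0,0,0],[0,0,0,0,0,0],[0,0,0,0,0,0],[0,0,0,0,0,0],[0,0,-0.15,0,0,0],[0,0,-0.3,0,0,0],[0,0,-0.3,0,0,0],[0,0,-0.3,0,0,0],[0,0,0,0,0,0]]], "jaw": 1}}

```text
clock: 21.58
tcp_pos: [0.4485, 0.2865, 0.2049]
orientation: [0.003, -0.24, 0.971, 0.001]
wrist_force: [0.4, -0.0, -0.3]
finger_gap: 0.0851
grip_force: 0.0
```

```bash
python3 - <<'E'
from go import *
t=viewer.read_camera("top");s=viewer.read_camera("scene")
cv2.imwrite("pics/c5.png",np.hstack([crop(s,265,260,50,50,8),crop(t,212,190,50,50,8)])[:,:,::-1])
to([.482,.04,.2],89.3)
E
```

```text
t 21.68 shift [ 0.695 -1.948  0.014] after-turn shift [-2.044  0.319  0.014] turn [2.000e-04 1.000e-04 6.583e-01] rows 3.9715524293839146 11.074818549338797
```

View pics/c5.png

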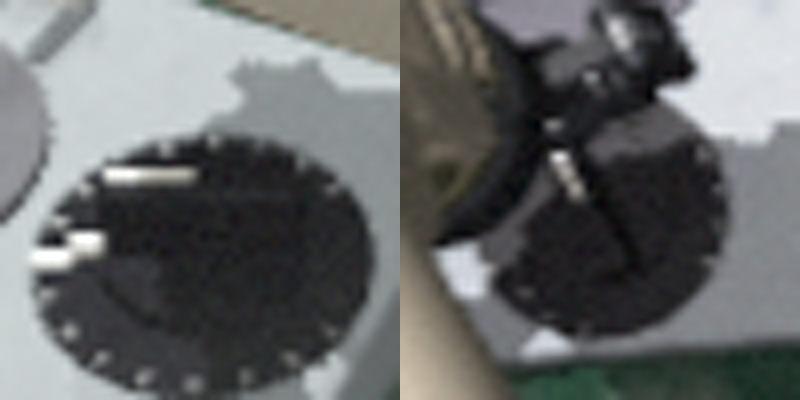

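The scene crop shows the pointer tip at (88,243), next to the mark at (50,258). I'll check the alignment numerically once the arm is out of the way.

Request:
{"name": "drive_tool", "arguments": {"series": [[[0,0,-0.25,0,0,0],[0,0,-0.25,0,0,0],[0.116,-0.325,0,0,0,0],[0.116,-0.325,0,0,0,0],[0.116,-0.325,0,0,0,0],[0.116,-0.325,0,0,0,0],[0.116,-0.325,0,0,0,0],[0.116,-0.325,0,0,0,0],[0,0,0,0,0,0.0549],[0,0,0,0,0,0.0549],[0,0,0,0,0,0.0549],[0,0,0,0,0,0.0549],[0,0,0,0,0,0.0549],[0,0,0,0,0,0.0549],[0,0,0,0,0,0.0549],[0,0,0,0,0,0.0549],[0,0,0,0,0,0.0549],[0,0,0,0,0,0.0549],[0,0,0,0,0,0.0549],[0,0,0,0,0,0.0549]]]}}

```text
clock: 24.18
tcp_pos: [0.4811, 0.0398, 0.2599]
orientation: [-0.001, 0.714, 0.7, -0.001]
wrist_force: [-0.6, -0.3, 0.0]
finger_gap: 0.0853
grip_force: 0.0
```

```bash
python3 - <<'E'
from fit import *
from scipy.optimize import least_squares
w=np.array([.5078,.2885,.0561]);d0=T(w,[(-.062,0,.052)])[0]
for c in("top","scene"):
  im=viewer.read_camera(c);g=im.astype(int).min(2)
  cv2.imwrite(f"pics/d_{c}.png",im[:,:,::-1])
  v,u=np.mgrid[0:400,0:640];ctr=P(c,d0)[0]
  dark=((im.astype(int).max(2)<95)&(np.hypot(u-ctr[0],v-ctr[1])<28)).astype(np.uint8)
  cn=max(cv2.findContours(dark,0,2)[0],key=cv2.contourArea)
  e=cv2.fitEllipse(cv2.convexHull(cn));print(c,"disc ellipse",np.round(e[0],2),np.round(e[1],1),"pred",np.round(ctr,2),"world",np.round(onz(c,e[0],.052),4),"w-fit",np.round(d0,4))
  m=((g>125)&(np.hypot(u-ctr[0],v-ctr[1])<22)).astype(np.uint8)
  n,l,st,ce=cv2.connectedComponentsWithStats(m)
  for k in range(1,n):
    sel=l==k
    if sel.sum()<4: continue
    wt=(g*sel-100).clip(0);cx,cy=(u*wt).sum()/wt.sum(),(v*wt).sum()/wt.sum()
    for z in(.052,.056,.060,.0855):
      a=onz(c,(cx,cy),z);D=onz(c,e[0],.052);D2=d0
      f=lambda D:(round((np.arctan2(*(a-D)[1::-1])-w[2]+np.pi)%(2*np.pi)-np.pi,3),round(np.hypot(*(a-D)[:2])*1e3,1))
      if f(D2)[1]<45 and abs(f(D2)[0]-.43)<.6: print(c,sel.sum(),np.round([cx,cy],1),z,"ell",f(D),"fit",f(D2))
E
```

```text
top disc ellipse [236.57 216.12] [30.3 30.9] pred [236.54 216.14] world [0.446 0.285 0.052] w-fit [0.4459 0.285  0.052 ]
top 679 [236.4 213.8] 0.052 ell (np.float64(0.033), np.float64(7.0)) fit (np.float64(0.022), np.float64(7.0))
top 679 [236.4 213.8] 0.056 ell (np.float64(-0.075), np.float64(6.6)) fit (np.float64(-0.086), np.float64(6.6))
scene disc ellipse [290.02 293.12] [32. 42.] pred [291.17 291.92] world [0.4463 0.2892 0.052 ] w-fit [0.4459 0.285  0.052 ]
scene 26 [273.3 290.8] 0.052 ell (np.float64(0.247), np.float64(38.6)) fit (np.float64(0.343), np.float64(40.4))
scene 26 [273.3 290.8] 0.056 ell (np.float64(0.339), np.float64(37.5)) fit (np.float64(0.433), np.float64(39.7))
scene 26 [273.3 290.8] 0.06 ell (np.float64(0.437), np.float64(36.7)) fit (np.float64(0.526), np.float64(39.2))
```

```bash
cat > pol.py <<'E'
from fit import *
import sys
w=np.array([.5078,.2885,.0561]);d0=np.array([.446,.285])
def ang(c,im,z,r0,r1,lo=.1,hi=.8,off=(0,0)):
  g=im.min(2).astype(np.float32);A=np.linspace(lo,hi,71);R=np.linspace(r0,r1,6)
  X=np.array([[d0[0]+r*np.cos(a+w[2]),d0[1]+r*np.sin(a+w[2]),z] for a in A for r in R])
  uv=(P(c,X)+off).astype(np.float32).reshape(71,6,2);I=cv2.remap(g,uv[...,0],uv[...,1],cv2.INTER_LINEAR).mean(1)
  k=I.argmax();W=(I-.5*I[k]).clip(0)*(abs(A-A[k])<.2);return round((A*W).sum()/W.sum(),3),round(float(I[k]))
if __name__=="__main__":
  for c in("top","scene"):
    im=viewer.read_camera(c);off=(0,0) 
    print(c,"mark",[ang(c,im,z,.040,.044,off=off) for z in(.051,.0525,.054)])
    print(c,"tip",[(z,ang(c,im,z,.031,.036,off=off)) for z in(.054,.056,.058,.06,.062)])
    print(c,"bar line",[(z,ang(c,im,z,.012,.024,off=off)) for z in(.0855,)])
E
python3 pol.py; python3 -c "
from h import *
s=viewer.read_camera('scene');t=viewer.read_camera('top')
cv2.imwrite('pics/c6.png',np.hstack([crop(s,265,260,50,50,8),crop(t,212,190,50,50,8)])[:,:,::-1])"
```

```text
top mark [(np.float64(0.449), 219), (np.float64(0.445), 219), (np.float64(0.44), 219)]
top tip [(0.054, (np.float64(0.501), 164)), (0.056, (np.float64(0.486), 163)), (0.058, (np.float64(0.471), 162)), (0.06, (np.float64(0.457), 164)), (0.062, (np.float64(0.444), 167))]
top bar line [(0.0855, (np.float64(0.428), 179))]
scene mark [(np.float64(0.351), 225), (np.float64(0.397), 228), (np.float64(0.444), 231)]
scene tip [(0.054, (np.float64(0.311), 197)), (0.056, (np.float64(0.36), 206)), (0.058, (np.float64(0.411), 213)), (0.06, (np.float64(0.463), 219)), (0.062, (np.float64(0.515), 223))]
scene bar line [(0.0855, (np.float64(0.428), 236))]
```

View pics/c6.png

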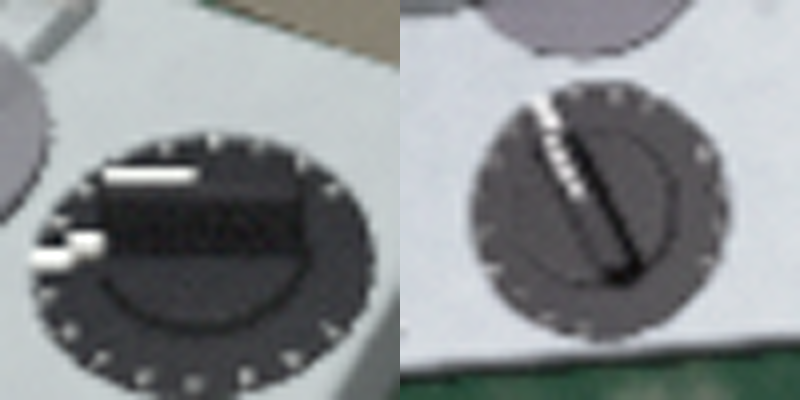

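In the top crop the pointer runs straight into the wide mark at (545,105). Numerically the pointer reads 0.43–0.46 rad and the mark 0.44, so the dial is set. Next I'll take the pot near the +y end of its bar.

```bash
python3 - <<'E'
from go import *
to([.484,.038,.129],89.3)
# bar ends check in scene (predicted)
print(P("scene",[[.484,.06,.136],[.484,-.076,.136]]),P("top",[[.484,.06,.136],[.484,-.076,.136]]))
d=models.silhouettes("pot","scene")[0];m=d["region"];ys,xs=np.nonzero(m);print(d["score"],xs.min(),xs.max(),ys.min(),ys.max(),[ (int(xs[ys==y].min()),int(xs[ys==y].max())) for y in range(ys.min(),ys.min()+30,6)])
E
```

```text
t 24.48 shift [-0.015  0.021  1.101] after-turn shift [-0.015  0.02   1.101] turn [-0.0004  0.      0.0003] rows 2.1137198371480106 0.007401621209456861
[[322.65121359 205.67476473]
 [344.44475864 181.67718753]] [[311.52028264 198.56842396]
 [360.20489262 197.75285381]]
0.69 319 345 182 238 [(342, 344), (336, 344), (330, 344), (324, 342), (320, 342)]
```

Bar as predicted. Descend and grip.

Request:
{"name": "drive_tool", "arguments": {"series": [[[-0.015,0.021,0.1,0,0,0],[0,0,0.25,0,0,0],[0,0,0.25,0,0,0],[0,0,0.2,0,0,0],[0,0,0.15,0,0,0],[0,0,0.1,0,0,0],[0,0,0.05,0,0,0],[0,0,0,0,0,0]]]}}

```text
clock: 25.52
tcp_pos: [0.4844, 0.0379, 0.1296]
orientation: [-0.0, 0.712, 0.702, -0.0]
wrist_force: [1.0, 0.1, -0.2]
finger_gap: 0.0857
grip_force: 0.0
```

Request:
{"name": "drive_tool", "arguments": {"series": [[[0,0,0,0,0,0],[0,0,0,0,0,0],[0,0,0,0,0,0],[0,0,0,0,0,0],[0,0,0,0,0,0],[0,0,0,0,0,0],[0,0,0,0,0,0],[0,0,0,0,0,0],[0,0,0,0,0,0],[0,0,0,0,0,0],[0,0,0,0,0,0]]], "jaw": -1, "grip_force": 115}}

```text
clock: 26.9
tcp_pos: [0.4848, 0.038, 0.1301]
orientation: [0.0, 0.712, 0.702, 0.0]
wrist_force: [-0.6, 1.3, 5.7]
finger_gap: 0.0061
grip_force: 112.8
```

Request:
{"name": "drive_tool", "arguments": {"series": [[[0,0,-0.03,0,0,0],[0,0,-0.06,0,0,0],[0,0,-0.08,0,0,0],[0,0,-0.08,0,0,0],[0,0,-0.05,0,0,0],[0,0,0,0,0,0],[0,0,0,0,0,0]]]}}

```text
clock: 27.78
tcp_pos: [0.4843, 0.0379, 0.1655]
orientation: [-0.0, 0.712, 0.702, -0.0]
wrist_force: [0.6, 0.3, -3.6]
finger_gap: 0.0062
grip_force: 112.5
```

```bash
python3 - <<'E'
from go import *
s=env.get_state();print(s['tcp_pos'],s['wrist_force'],s['ft_torque'],s['finger_gap'])
im=viewer.read_camera("scene");cv2.imwrite("pics/c7.png",crop(im,270,100,130,150,4)[:,:,::-1])
to([.43,-.2055,.25],89.3)
E
```

```text
[0.48425897 0.03790858 0.16553151] [ 0.58714049  0.33408576 -3.63297428] [ 0.10884454 -0.02120339  0.03826216] 0.006166363798472566
t 27.82 shift [-2.035 -0.424 -0.704] after-turn shift [-2.034 -0.427 -0.705] turn [-0.0002  0.     -0.0005] rows 4.213415388778219 0.008489661803078847
```

View pics/c7.png

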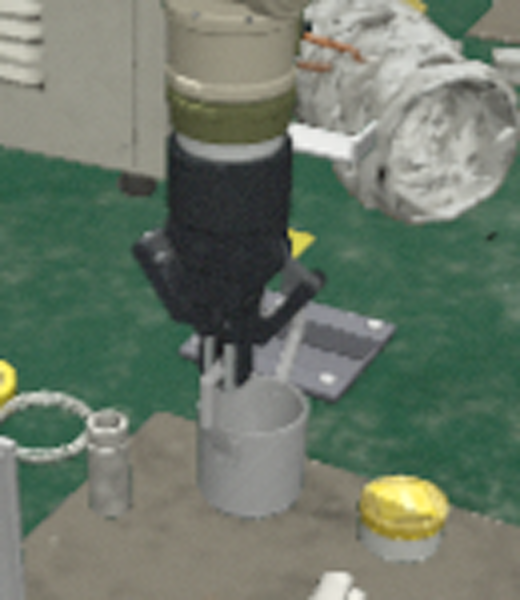

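The pot is held upright near the +y end of the bar and is clear of the plate. I'll raise it to the approach height and carry it in front of the hook.

Request:
{"name": "drive_tool", "arguments": {"series": [[[0,0,-0.06,0,0,0],[0,0,-0.12,0,0,0],[0,0,-0.15,0,0,0],[0,0,-0.12,0,0,0],[0,0,-0.083,0,0,0],[-0.1,-0.017,0,0,0,0],[-0.2,-0.034,0,0,0,0],[-0.25,-0.042,0,0,0,0],[-0.25,-0.042,0,0,0,0],[-0.25,-0.042,0,0,0,0],[-0.25,-0.042,0,0,0,0],[-0.25,-0.042,0,0,0,0],[-0.22,-0.037,0,0,0,0],[-0.16,-0.027,0,0,0,0],[-0.097,-0.016,0,0,0,0],[0,0,0,0,0,0],[0,0,0,0,0,0]]]}}

```text
clock: 29.95
tcp_pos: [0.44, -0.2042, 0.2295]
orientation: [-0.0, 0.712, 0.702, 0.0]
wrist_force: [0.6, 0.8, -3.8]
finger_gap: 0.0062
grip_force: 112.5
```

```bash
python3 - <<'E'
from go import *
s=env.get_state();p=s['tcp_pos'];print(p,s['wrist_force'],s['finger_gap'])
to([.538,-.2045,.2295],89.3)
im=viewer.read_camera("scene");viewer.read_camera("top")
for c in("scene","top"):
  for d in models.silhouettes("pot",c)[:1]:
    m=d["region"];ys,xs=np.nonzero(m);print(c,d["score"],xs.min(),xs.max(),ys.min(),ys.max())
# pot base/rim predictions
b=np.array([p[0],p[1]-.046,p[2]+.0064-.132])
a=np.linspace(0,6.28,60)
for c in("scene","top"):
  q=np.r_[P(c,np.c_[b[0]+.038*np.cos(a),b[1]+.038*np.sin(a),0*a+b[2]]),P(c,np.c_[b[0]+.038*np.cos(a),b[1]+.038*np.sin(a),0*a+b[2]+.075])];e=P(c,[b+[0,.068,.132],b+[0,-.068,.132]])
  print(c,"pred body",q.min(0),q.max(0),"bar ends",e.round(1).tolist())
  cv2.imwrite(f"pics/e_{c}.png",viewer.read_camera(c)[:,:,::-1])
E
```

```text
[ 0.44000201 -0.20418734  0.22946909] [ 0.64520026  0.84892299 -3.76862938] 0.006229095790947818
t 29.95 shift [ 0.008  0.817 -0.001] after-turn shift [ 0.007  0.817 -0.   ] turn [-0.0002 -0.0002 -0.0004] rows 1.567975880507157 0.0075157094901871875
scene 0.93 367 392 131 174
top 0.57 401 406 208 212
scene pred body [367.15549107 142.41452914] [393.5133002  174.72745975] bar ends [[375.0, 139.1], [390.3, 123.0]]
top pred body [407.55056021 196.85765343] [440.77563914 226.79932711] bar ends [[405.0, 209.1], [458.0, 208.2]]
```

Pot silhouette matches the upright prediction. Move forward over the lip.

Request:
{"name": "drive_tool", "arguments": {"series": [[[0,0.04,0,0,0,0],[0,0.07,0,0,0,0],[0,0.08,0,0,0,0],[0,0.08,0,0,0,0],[0,0.08,0,0,0,0],[0,0.08,0,0,0,0],[0,0.08,0,0,0,0],[0,0.08,0,0,0,0],[0,0.08,0,0,0,0],[0,0.07,0,0,0,0],[0,0.05,0,0,0,0],[0,0.02,0,0,0,0],[0,0,0,0,0,0],[0,0,0,0,0,0]]]}}

```text
clock: 32.0
tcp_pos: [0.5372, -0.206, 0.2297]
orientation: [-0.0, 0.712, 0.702, -0.0]
wrist_force: [-0.8, 0.3, -3.2]
finger_gap: 0.006
grip_force: 112.5
```

Request:
{"name": "drive_tool", "arguments": {"series": [[[0,0,0.04,0,0,0],[0,0,0.05,0,0,0],[0,0,0.05,0,0,0],[0,0,0.04,0,0,0],[0,0,0.03,0,0,0],[0,0,0.02,0,0,0],[0,0,0,0,0,0],[0,0,0,0,0,0]]]}}

```text
clock: 33.0
tcp_pos: [0.5375, -0.2061, 0.2023]
orientation: [0.0, 0.712, 0.702, 0.0]
wrist_force: [-0.4, 0.1, -2.8]
finger_gap: 0.006
grip_force: 112.5
```

Request:
{"name": "drive_tool", "arguments": {"series": [[[0,0,0.01,0,0,0],[0,0,0.01,0,0,0],[0,0,0.006,0,0,0],[0,0,0,0,0,0],[0,0,0,0,0,0]]]}}

```text
clock: 33.62
tcp_pos: [0.5375, -0.2061, 0.1992]
orientation: [0.0, 0.712, 0.702, 0.0]
wrist_force: [0.2, 0.4, -0.8]
finger_gap: 0.0065
grip_force: 112.6
```

Request:
{"name": "drive_tool", "arguments": {"series": [[[0,0,0.005,0,0,0],[0,0,0,0,0,0],[0,0,0,0,0,0]]]}}

```text
clock: 34.0
tcp_pos: [0.5376, -0.206, 0.1988]
orientation: [0.0, 0.712, 0.702, 0.0]
wrist_force: [-0.9, 2.3, 3.8]
finger_gap: 0.0063
grip_force: 112.9
```

Request:
{"name": "drive_tool", "arguments": {"series": [[[0,0,0,0,0,0],[0,0,0,0,0,0],[0,0,0,0,0,0],[0,0,0,0,0,0]]], "jaw": -1, "grip_force": 20}}

```text
clock: 34.5
tcp_pos: [0.5376, -0.206, 0.1986]
orientation: [0.0, 0.712, 0.702, 0.0]
wrist_force: [-0.2, 3.2, 5.7]
finger_gap: 0.0063
grip_force: 113.1
```

Request:
{"name": "drive_tool", "arguments": {"series": [[[0,0,0,0,0,0],[0,0,0,0,0,0],[0,0,0,0,0,0],[0,0,0,0,0,0],[0,0,0,0,0,0],[0,0,0,0,0,0],[0,0,0,0,0,0],[0,0,0,0,0,0],[0,0,0,0,0,0],[0,0,0,0,0,0]]], "jaw": 0.3}}

```text
clock: 35.75
tcp_pos: [0.5374, -0.2061, 0.1984]
orientation: [0.0, 0.712, 0.702, -0.0]
wrist_force: [0.4, 0.2, -0.4]
finger_gap: 0.0553
grip_force: 0.0
```

Request:
{"name": "drive_tool", "arguments": {"series": [[[0,0,-0.06,0,0,0],[0,0,-0.12,0,0,0],[0,0,-0.2,0,0,0],[0,0,-0.25,0,0,0],[0,0,-0.3,0,0,0],[0,0,-0.3,0,0,0],[0.3,-0.1,0,0,0,0],[0.4,-0.1,0,0,0,0],[0.4,-0.1,0,0,0,0],[0.4,-0.1,0,0,0,0],[0.2,-0.1,0,0,0,0],[0,0,0,0,0,0],[0,0,0,0,0,0]]]}}

```text
clock: 37.38
tcp_pos: [0.4806, -0.0017, 0.3468]
orientation: [0.001, 0.712, 0.702, 0.0]
wrist_force: [0.2, 0.2, -0.5]
finger_gap: 0.0555
grip_force: 0.0
```

```bash
python3 - <<'E'
from go import *
b=np.array([.5375,-.252,.073]);a=np.linspace(0,6.28,60)
prev=None
for k in range(6):
  for c in("scene","top"):
    im=viewer.read_camera(c)
    if k in(0,5):
      cv2.imwrite(f"pics/f{k}_{c}.png",im[:,:,::-1])
      d=models.silhouettes("pot",c)[0];ys,xs=np.nonzero(d["region"]);print(c,round(d["score"],2),xs.min(),xs.max(),ys.min(),ys.max(),np.round([xs.mean(),ys.mean()],2))
for c in("scene","top"):
  A,B=[cv2.imread(f"pics/f{k}_{c}.png").astype(int) for k in(0,5)]
  print(c,"diff max",abs(A-B).max(),(abs(A-B).max(2)>30).sum())
  q=np.r_[P(c,np.c_[b[0]+.038*np.cos(a),b[1]+.038*np.sin(a),0*a+b[2]]),P(c,np.c_[b[0]+.038*np.cos(a),b[1]+.038*np.sin(a),0*a+b[2]+.075])];e=P(c,[b+[0,.068,.132],b+[0,-.068,.132]])
  print(c,"pred body",q.min(0),q.max(0),"bar",e.round(1).tolist())
for l in("tin","sleeve","cutter"):
  for c in("top","scene"):
    r=models.silhouettes(l,c);print(l,c,[(round(d["score"],2),np.round(d["location"],1).tolist()) for d in r[:1]])
print(env.get_state()["clock"])
E
```

```text
scene 0.71 273 302 279 301 [288.83 289.46]
top 0.79 398 453 165 193 [419.49 178.92]
scene 0.58 340 362 126 174 [350.65 157.26]
top 0.57 399 453 165 193 [420.61 178.54]
scene diff max 132 192
scene pred body [339.71832069 144.54946876] [363.87548587 175.47123581] bar [[344.2, 141.6], [361.3, 126.0]]
top diff max 105 653
top pred body [405.03244132 163.6240691 ] [437.02653541 194.22338399] bar [[402.3, 173.8], [453.4, 173.0]]
tin top []
tin scene [(0.84, [368.4, 230.9])]
sleeve top []
sleeve scene [(0.64, [298.3, 216.4])]
cutter top [(0.59, [287.8, 235.5])]
cutter scene [(0.73, [336.2, 178.7])]
38.475
```

Request:
{"name": "drive_tool", "arguments": {"series": [[[0,0,0,0,0,0],[0,0,0,0,0,0],[0,0,0,0,0,0],[0,0,0,0,0,0],[0,0,0,0,0,0],[0,0,0,0,0,0],[0,0,0,0,0,0],[0,0,0,0,0,0],[0,0,0,0,0,0],[0,0,0,0,0,0],[0,0,0,0,0,0],[0,0,0,0,0,0],[0,0,0,0,0,0],[0,0,0,0,0,0],[0,0,0,0,0,0],[0,0,0,0,0,0],[0,0,0,0,0,0],[0,0,0,0,0,0],[0,0,0,0,0,0],[0,0,0,0,0,0]]]}}

```text
clock: 40.98
tcp_pos: [0.4802, -0.0012, 0.346]
orientation: [0.0, 0.712, 0.702, -0.0]
wrist_force: [0.4, -0.0, 0.2]
finger_gap: 0.0557
grip_force: 0.0
```

```bash
cat > still.py <<'E'
from go import *
F=[viewer.read_camera("scene").astype(np.float32) for k in range(12)]
s0=cv2.imread("pics/scene0.png")[:,:,::-1].astype(int)
r=lambda f,x0,x1,y0,y1:f[y0:y1,x0:x1]
print("pot motion",[round(float(abs(r(f,330,372,142,180)-r(F[0],330,372,142,180)).max(2).mean()),2) for f in F],
 "ref noise (bench)",[round(float(abs(r(f,400,442,190,228)-r(F[0],400,442,190,228)).max(2).mean()),2) for f in F][1::4])
print("bystanders vs start",[round(float(abs(r(F[0],*b)-r(s0,*b)).mean()),1) for b in((355,385,215,245),(288,306,200,232),(335,362,240,278))])
d=models.silhouettes("pot","scene");print([(round(x["score"],2),x["location"]) for x in d[:2]],env.get_state()["clock"])
E
python3 still.py; python3 pol.py
```

```text
pot motion [0.0, 2.32, 2.4, 2.34, 2.4, 2.39, 2.35, 2.37, 2.43, 2.37, 2.39, 2.41] ref noise (bench) [3.04, 2.98, 2.91]
bystanders vs start [16.1, 4.7, 4.2]
[(0.77, [352.3, 159.9]), (0.68, [334.8, 180.5])] 41.625
top mark [(np.float64(0.449), 218), (np.float64(0.444), 218), (np.float64(0.44), 218)]
top tip [(0.054, (np.float64(0.502), 162)), (0.056, (np.float64(0.488), 161)), (0.058, (np.float64(0.473), 160)), (0.06, (np.float64(0.459), 161)), (0.062, (np.float64(0.446), 164))]
top bar line [(0.0855, (np.float64(0.427), 176))]
scene mark [(np.float64(0.35), 223), (np.float64(0.397), 227), (np.float64(0.444), 229)]
scene tip [(0.054, (np.float64(0.311), 196)), (0.056, (np.float64(0.36), 205)), (0.058, (np.float64(0.411), 211)), (0.06, (np.float64(0.462), 217)), (0.062, (np.float64(0.515), 222))]
scene bar line [(0.0855, (np.float64(0.428), 234))]
```

```bash
python3 -c "
from workcell import order
print(order.hand_in())"
```

```text
the job is handed in; nothing more can be done
None
```

The job is handed in at about 42 s of the 72 s allowed: the dial is set to within roughly 0.02 rad of the wide mark, the pot hangs still by mid-bar on the hook, and as far as the cameras showed, the tin, sleeve and cutter were not moved.

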